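# Finish the crossed slat stack and hold the carrier up for scanning

## Task

Lay the two loose pale slats on the blue carrier across its two dark slats, one on each side of the black-topped post, square to the dark slats and near their ends, so that the four cross like a log cabin; set them down, do not drop them. Then grip the carrier by the black head of its post, lift it about 10 cm clear of the bench with all four slats aboard, and finish while still holding it there, level and steady, so that its underside can be scanned. Leave the scanner, pen cup and red lock bin alone.

Things in the scene. Friction and masses are not known exactly. Their poses are not given: they have to be found in the camera images.
- carrier: blue board 220 x 220 x 10 mm, loose on the bench, about 0.4 kg, with an upright steel post (18 mm diameter) in its middle ending in a black head. Origin: centre of its underside; z up. The dark slats lie along its x axis at y = +75 and -75 mm (within 5). The pale ones belong along its y axis at about x = +75 and -75 mm, centred, undersides 28 mm above this origin
- grip (a point): centre of the black head of the post, 30 x 30 mm square, sides parallel to the board's, 60 to 98 mm above the bench at the start; this point is 79 mm above the carrier's underside; the carrier balances about the post
- low_a: dark wooden slat 190 x 24 x 18 mm (length along its x, width y, height z), lying loose on the carrier on its +y side; origin at the centre of its underside
- low_b: dark wooden slat, the same size, lying loose on the carrier on its -y side; origin at the centre of its underside
- slat_a: pale wooden slat 190 x 24 x 18 mm (length along its x, width y, height z), about 57 g, lying flat on the bench; origin at the centre of its underside
- slat_b: second pale wooden slat, the same as slat_a; they are interchangeable
- scanner: bystander: orange hand-held scanner lying on the bench, about 150 x 100 mm, 42 mm high; origin on its underside
- pen_cup: bystander: black pen cup, 72 mm diameter, 90 mm high, pens reaching up to 140 mm; origin at the centre of its underside
- lock_bin: bystander: red open bin 140 x 110 x 45 mm full of small locks; origin at the centre of its underside
Mind the look-alikes: they are no part of the job. What is shaped like the slat_a but purple or turquoise is not meant. What is shaped like the slat_b but green is not meant.

How it is judged (in metres and radians):
On the way, in this order (a step that is already met when the one before it is completed fails the run):
1. both pale slats lie crosswise on the dark ones, let go and at rest, the carrier still standing on the bench ((((x of slat_a in the frame of carrier between 0.045 and 0.1 m and y of slat_a in the frame of carrier between -0.03 and 0.03 m and z of slat_a in the frame of carrier between 0.023 and 0.033 m and angle between the x axis of slat_a and the y axis of carrier, either way round below 0.21 rad) and (x of slat_b in the frame of carrier between -0.1 and -0.045 m and y of slat_b in the frame of carrier between -0.03 and 0.03 m and z of slat_b in the frame of carrier between 0.023 and 0.033 m and angle between the x axis of slat_b and the y axis of carrier, either way round below 0.21 rad)) or ((x of slat_a in the frame of carrier between -0.1 and -0.045 m and y of slat_a in the frame of carrier between -0.03 and 0.03 m and z of slat_a in the frame of carrier between 0.023 and 0.033 m and angle between the x axis of slat_a and the y axis of carrier, either way round below 0.21 rad) and (x of slat_b in the frame of carrier between 0.045 and 0.1 m and y of slat_b in the frame of carrier between -0.03 and 0.03 m and z of slat_b in the frame of carrier between 0.023 and 0.033 m and angle between the x axis of slat_b and the y axis of carrier, either way round below 0.21 rad))) and y of low_a in the frame of carrier between 0.045 and 0.1 m and x of low_a in the frame of carrier between -0.03 and 0.03 m and z of low_a in the frame of carrier between 0.005 and 0.015 m and angle between the x axis of each of low_a, low_b and the x axis of carrier, either way round below 0.21 rad and y of low_b in the frame of carrier between -0.1 and -0.045 m and x of low_b in the frame of carrier between -0.03 and 0.03 m and z of low_b in the frame of carrier between 0.005 and 0.015 m and contact force between the fingers and slat_a below 0.1 N and contact force between the fingers and slat_b below 0.1 N and contact force between the fingers and low_a below 0.1 N and contact force between the fingers and low_b below 0.1 N and height (world z) of carrier below 0.004 m and linear speed of each of slat_a, slat_b below 0.03 m/s), for 0.2 s.
2. the carrier is lifted clear of the bench by its post, level, with all four slats in place ((((x of slat_a in the frame of carrier between 0.045 and 0.1 m and y of slat_a in the frame of carrier between -0.03 and 0.03 m and z of slat_a in the frame of carrier between 0.023 and 0.033 m and angle between the x axis of slat_a and the y axis of carrier, either way round below 0.21 rad) and (x of slat_b in the frame of carrier between -0.1 and -0.045 m and y of slat_b in the frame of carrier between -0.03 and 0.03 m and z of slat_b in the frame of carrier between 0.023 and 0.033 m and angle between the x axis of slat_b and the y axis of carrier, either way round below 0.21 rad)) or ((x of slat_a in the frame of carrier between -0.1 and -0.045 m and y of slat_a in the frame of carrier between -0.03 and 0.03 m and z of slat_a in the frame of carrier between 0.023 and 0.033 m and angle between the x axis of slat_a and the y axis of carrier, either way round below 0.21 rad) and (x of slat_b in the frame of carrier between 0.045 and 0.1 m and y of slat_b in the frame of carrier between -0.03 and 0.03 m and z of slat_b in the frame of carrier between 0.023 and 0.033 m and angle between the x axis of slat_b and the y axis of carrier, either way round below 0.21 rad))) and y of low_a in the frame of carrier between 0.045 and 0.1 m and x of low_a in the frame of carrier between -0.03 and 0.03 m and z of low_a in the frame of carrier between 0.005 and 0.015 m and angle between the x axis of each of low_a, low_b and the x axis of carrier, either way round below 0.21 rad and y of low_b in the frame of carrier between -0.1 and -0.045 m and x of low_b in the frame of carrier between -0.03 and 0.03 m and z of low_b in the frame of carrier between 0.005 and 0.015 m and height (world z) of carrier above 0.06 m and angle between carrier's own z axis and vertical below 0.1 rad and contact force between the fingers and carrier above 3 N), for 0.2 s.
At the end, for the whole second after the job is handed in: Fingers hold the carrier (over 3 N) 60-160 mm up, touching nothing else, tilt under 0.1 rad, under 20 mm/s and 0.1 rad/s. Dark pair on the board, pale pair crosswise on it, fingers off them: centres 45-100 mm each side of the post, centred within 30 mm, square within 0.21 rad, heights within 5 mm (all of step 2 and contact force between the fingers and slat_a below 0.1 N and contact force between the fingers and slat_b below 0.1 N and contact force between the fingers and low_a below 0.1 N and contact force between the fingers and low_b below 0.1 N and height (world z) of carrier below 0.16 m and linear speed of carrier below 0.02 m/s and angular speed of carrier below 0.1 rad/s and contact force between carrier and scanner below 0.1 N and contact force between carrier and pen_cup below 0.1 N and contact force between carrier and lock_bin below 0.1 N); the arm keeps its last pose, push and grip.
It fails at once if a bystander is shifted more than 20 mm or tipped over (distance of any of scanner, pen_cup, lock_bin from where it was at the start of the episode above 0.02 m or angle between any of scanner, pen_cup, lock_bin's own z axis and vertical above 0.3 rad).
It fails at once if the carrier is tipped more than 0.25 rad (angle between carrier's own z axis and vertical above 0.25 rad).
It fails at once if a pale slat is dropped (falls freely faster than 0.8 m/s) ((linear speed of slat_a above 0.8 m/s and contact force between the fingers and slat_a below 0.05 N) or (linear speed of slat_b above 0.8 m/s and contact force between the fingers and slat_b below 0.05 N)).
It also fails if it takes over 64 s, if anything falls off the work surface, if the arm or the gripper's body presses on something with over 40 N, if the wrist force passes 120 N, or if a joint passes its speed limit or range.

## Robot

A 6-joint arm with a two-finger parallel gripper is mounted at the origin on the work surface. World frame = base frame: x ahead of the robot, y to its left, z up, the work surface at z = 0. Lengths are in mm, angles in rad, forces in N, time in s.
With the tool pointing down it reaches from about 350 to 975 mm from the base axis. Payload 7.1 kg.
Tool frame: the origin (TCP) lies on the front face of the gripper's body, between the roots of the fingers; the fingertips stand 80 mm ahead of it and the grasp point (between the pads) lies 61 mm ahead of it (env.tips_ahead is the distance from the TCP to the fingertips, in mm); z points along the fingers, y is the line along which they close (so a half turn about z gives the same grasp; the last joint's range is limited). The gripper opens to 88 mm and grips with 3 to 60 N. Pads are 20 mm wide; open, the fingers measure 115 mm over their backs; the gripper's body (75 mm by 178 mm) begins 61 mm behind the grasp point.
Start: joints at [-1.22, 0.423, 1.63, -0, 1.089, -0.019], TCP at [225.91, -582.727, 302.675] pointing down, gripper open.
Joint ranges: [-3, 3], [-0.9, 2.11], [0.09, 2.58], [-1.31, 4.45], [0.11, 2.69], [-2.54, 2.54]. Speed limits (rad/s): [2.39, 2.39, 3.01, 3.14, 3.14, 3.14].

## Interface

Orientations are given as a unit quaternion [x, y, z, w].
In Python, from station import env, set_gripper, viewer, workorder gives the robot as it stands. Calls block until the motion is done:
- env.reach(position, orientation): joint-space move of the TCP to a pose.
- env.move_l(position, rot=None, rate=150, f_stop=None): straight line of the TCP; rot=None keeps the orientation; rate is the mean speed in mm/s. With f_stop (N) it stops when the force on the tool has changed by that much, and returns True; else False.
- env.move_joints(angles): joint-space move.
- set_gripper(opening): finger opening in mm; the grip force is fixed at half the most; returns when the fingers have stopped.
- env.hold(seconds).
- env.ik(position, orientation): joint angles nearest the present ones, or None.
- env.read_state(): the state.
- viewer.camera(name): name is "scene" or "side" or "wrist"; returns the picture (400x640x3 uint8, blue, green, red); there is no depth.
- viewer.camera_params(name): a dict with "fx", "fy", "cx", "cy" (pixels), "pose" (4x4, takes a point from camera to world coordinates); the wrist camera has in their place "tool_from_camera" (4x4, takes a point from camera to tool coordinates, whose origin is the TCP and whose axes are the flange's). Camera axes: x right, y up, looking along -z (the intrinsics and any distortion apply to the point x, -y, -z); pixel columns grow to the right and rows downward; lengths in mm; the calibration is good to about 2 mm. A picture is of the moment at which its call begins: read the wrist's pose just before it. camera_params takes no time and is no camera call.
A pose or a line that the arm cannot do raises env.IKError and nothing moves.
- workorder.sign_off(): hands the job in; it is judged then, once.
The state is a dict: "time_s": time; "qpos": joint angles; "dq": joint speeds; "tau": joint torques, N m; "tool_pos": TCP position; "orientation": TCP orientation; "force": force on the tool from outside, world axes, zero at the start; "wrist_torque": the same for the moment, N m; "width": finger opening in mm; "grip_force": force on a finger pad.
Only numpy, scipy, OpenCV 4.12 (cv2) and the standard library are available. Lean on these libraries where they do the work, as an engineer would, in place of code of your own. Each camera call takes 0.05 s, during which the arm holds its last target. There are 200 camera calls.

## Working session

There is one attempt and no reset: what is moved stays moved. The work goes in short steps, each a Python script; the robot and the scene stay as the last script left them, time stands still between calls to the robot, and variables do not carry over. Pictures are saved under pics/ and viewed, at most 10 in all, crops included, and the job is handed in when it is done.

```bash
ls; mkdir -p pics; python3 - <<'E'
from station import env, viewer
import cv2, numpy as np
for n in ("scene","side"):
    cv2.imwrite(f"pics/{n}0.png", viewer.camera(n))
    p=viewer.camera_params(n); print(n,{k:(np.round(v,3).tolist()) for k,v in p.items()})
p=viewer.camera_params("wrist"); print({k:(np.round(v,3).tolist()) for k,v in p.items()})
print(env.read_state())
E
```

```text
pics
scene {'fx': 482.583, 'fy': 482.583, 'cx': 323.299, 'cy': 195.08, 'pose': [[0.9, -0.36, 0.244, 910.023], [0.435, 0.725, -0.534, -799.013], [0.016, 0.587, 0.809, 1290.858], [0.0, 0.0, 0.0, 1.0]]}
side {'fx': 476.593, 'fy': 476.593, 'cx': 317.346, 'cy': 198.429, 'pose': [[-0.946, 0.179, -0.271, 90.834], [-0.325, -0.473, 0.819, 1358.588], [0.018, 0.863, 0.506, 932.674], [0.0, 0.0, 0.0, 1.0]]}
{'fx': 304.429, 'fy': 304.429, 'cx': 316.17, 'cy': 202.135, 'tool_from_camera': [[-0.0, 0.959, 0.283, 77.408], [1.0, 0.0, 0.0, -0.67], [0.0, 0.283, -0.959, -82.298], [0.0, 0.0, 0.0, 1.0]]}
{'time_s': 0.1, 'qpos': array([-1.21995593e+00,  4.23748632e-01,  1.63061604e+00,  2.19421492e-06,
        1.08859173e+00, -1.89882976e-02]), 'dq': array([ 0.00049487, -0.00147428, -0.00124194,  0.00124474,  0.00108476,
        0.00119017]), 'tau': array([-8.72647906e-04, -5.45613599e+01, -2.74327523e+01,  6.44619204e-02,
        1.88183994e-02, -2.61516522e-05]), 'tool_pos': array([ 225.80526758, -582.36021965,  301.98824488]), 'orientation': array([ 9.82951868e-01,  1.83861799e-01, -1.11663636e-04, -6.72667922e-04]), 'force': array([ 0.44278206, -0.13442107,  0.51406429]), 'wrist_torque': array([0.04491848, 0.00519981, 0.01170561]), 'grip_force': 0.0, 'width': 87.73045069816565}
```

View pics/scene0.png

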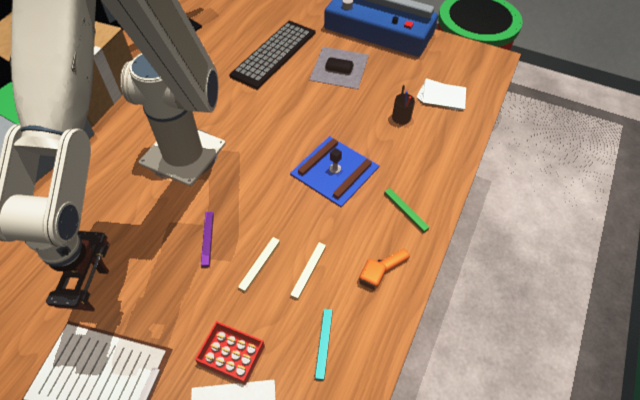

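View pics/side0.png

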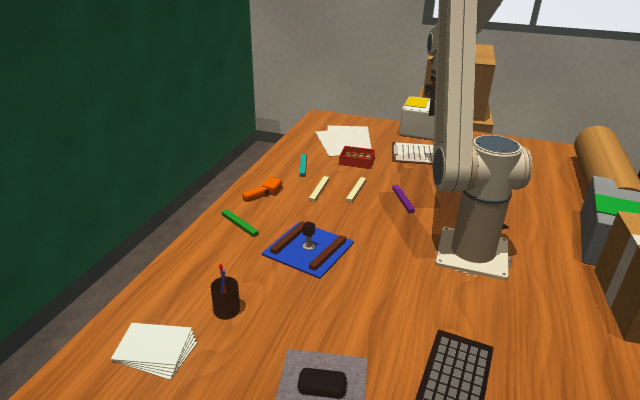

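Scene: carrier centred about (336,171) with corners (291,171), (333,139), (379,171), (341,204). The pale slats run (277,239)-(242,290) and (323,244)-(294,297). The scanner is at (385,268), the bin at (231,352) and the cup at (403,108). The gripper is well clear. Next I'll turn the blobs into world positions.

```bash
cat > h.py <<'E'
from station import env, set_gripper, viewer, workorder
import cv2, numpy as np
from scipy.spatial.transform import Rotation as R
def cam(name):
    p=viewer.camera_params(name)
    if name=="wrist":
        s=env.read_state(); T=np.eye(4); T[:3,:3]=R.from_quat(s["orientation"]).as_matrix(); T[:3,3]=s["tool_pos"]
        P=T@p["tool_from_camera"]
    else: P=np.array(p["pose"])
    return p,P,viewer.camera(name)
def back(p,P,uv,z):
    uv=np.atleast_2d(uv).astype(float)
    d=np.c_[(uv[:,0]-p["cx"])/p["fx"],-(uv[:,1]-p["cy"])/p["fy"],-np.ones(len(uv))]@P[:3,:3].T
    return (P[:3,3]+d*((z-P[2,3])/d[:,2])[:,None])[:,:2]
def blobs(img,lo,hi,amin):
    m=cv2.inRange(cv2.cvtColor(img,cv2.COLOR_BGR2HSV),lo,hi)
    cs,_=cv2.findContours(m,cv2.RETR_EXTERNAL,cv2.CHAIN_APPROX_NONE)
    return [c[:,0,:] for c in cs if cv2.contourArea(c)>amin]
def rect(xy):
    b=cv2.boxPoints(cv2.minAreaRect(xy.astype(np.float32)))
    e=[b[1]-b[0],b[2]-b[1]]; l=max(e,key=np.linalg.norm)
    return b.mean(0),np.degrees(np.arctan2(l[1],l[0])),sorted(np.linalg.norm(v) for v in e)
PALE=((15,20,150),(40,130,255)); BLUE=((105,150,60),(130,255,255))
def down(yaw):  # tool z down, tool x at world yaw (deg)
    return (R.from_euler("z",yaw,degrees=True)*R.from_euler("x",180,degrees=True)).as_quat()
E
python3 - <<'E'
from h import *
for n in("scene","side"):
    p,P,im=cam(n)
    for nm,c,a,z in(("pale",PALE,150,14),("blue",BLUE,800,10)):
        for b in blobs(im,*c,a):
            if nm=="pale":
                print(n,nm,b.mean(0).round(),*rect(back(p,P,b,z)))
            else: print(n,nm,b.mean(0).round(),*rect(back(p,P,b,z)))
p,P,im=cam("scene")
for nm,uv in(("scanner",(372,270)),("bin",(231,352)),("cup",(403,118)),("green",(407,210)),("cyan",(324,343)),("purple",(207,239))): print(nm,back(p,P,uv,10).round())
p,P,_=cam("scene");h=back(p,P,[336,155],98);print("head",h)
E
```

```text
scene pale [ 95. 353.] [ 241.7483  -679.99316] 11.314231 [np.float32(113.05005), np.float32(289.08228)]
scene pale [308. 270.] [ 602.9041  -216.17911] -89.05089 [np.float32(28.330425), np.float32(192.99113)]
scene pale [258. 263.] [ 461.98627 -262.53586] 87.2801 [np.float32(27.461601), np.float32(191.33713)]
scene pale [151. 157.] [-65.688934 -58.211628] -87.72729 [np.float32(78.02977), np.float32(106.04166)]
scene pale [ 44. 175.] [-361.7951  -322.53693] -57.473984 [np.float32(208.48695), np.float32(459.77036)]
scene pale [132.  74.] [-418.70276  251.8077 ] -40.381413 [np.float32(111.23974), np.float32(204.45097)]
scene pale [101.  37.] [-660.9551  385.4101] -50.58287 [np.float32(101.380424), np.float32(225.64116)]
scene pale [31. 91.] [-721.72687    60.953857] -47.463074 [np.float32(265.01578), np.float32(1166.4252)]
scene blue [333. 170.] [511.90515 161.68224] 77.526535 [np.float32(216.02972), np.float32(216.40408)]
scene blue [382.  17.] [ 314.07513 1084.0122 ] 1.549831 [np.float32(205.18199), np.float32(477.867)]
side pale [156. 348.] [732.90576 689.35913] 0.28453213 [np.float32(157.94641), np.float32(195.59264)]
side pale [475. 263.] [ 3.3929825 45.65712  ] 0.18145594 [np.float32(133.60365), np.float32(217.39087)]
side pale [413. 151.] [ 304.4126  -693.66376] -78.78748 [np.float32(184.82317), np.float32(201.86415)]
side pale [344. 138.] [ 650.33264 -714.7622 ] -69.046364 [np.float32(271.78635), np.float32(364.28363)]
side pale [483. 116.] [  139.86157 -3286.6152 ] -85.58113 [np.float32(315.90414), np.float32(5434.1885)]
side pale [454.  85.] [  346.74274 -3222.082  ] -85.87401 [np.float32(158.75102), np.float32(5391.2065)]
side blue [306. 249.] [512.4579  170.10197] 77.73316 [np.float32(218.03552), np.float32(218.6823)]
scanner [[ 772. -136.]]
bin [[ 529. -524.]]
cup [[636. 498.]]
green [[792. 113.]]
cyan [[ 739. -394.]]
purple [[ 278. -262.]]
head [[518.08658226 151.76616644]]
```

```bash
python3 - <<'E'
from h import *
env.reach([512,165,330],down(167)); env.hold(.3)
p,P,im=cam("wrist"); cv2.imwrite("pics/w1.png",im); np.savez("w1.npz",P=P)
for b in blobs(im,*BLUE,3000): print("blue",b.mean(0),*rect(back(p,P,b,10)))
env.reach([532,-240,330],down(87)); env.hold(.3)
p,P,im=cam("wrist"); cv2.imwrite("pics/w2.png",im)
for b in blobs(im,*PALE,800): print("pale",b.mean(0),*rect(back(p,P,b,18)))
print(env.read_state()["time_s"],env.read_state()["qpos"])
E
```

```text
blue [317.3775351  161.66302652] [509.1059  167.24942] -12.324654 [np.float32(215.89317), np.float32(216.57207)]
pale [264.96078431 187.14705882] [ 462.86658 -260.51077] 87.40596 [np.float32(26.231407), np.float32(189.95723)]
pale [369.46504559 147.7993921 ] [ 601.7833  -215.29272] -89.080414 [np.float32(26.5459), np.float32(191.42981)]
5.3167 [-4.43237426e-01  3.32141973e-01  1.69947191e+00  2.94150629e-05
  1.10992349e+00 -3.91867677e-01]
```

View pics/w1.png

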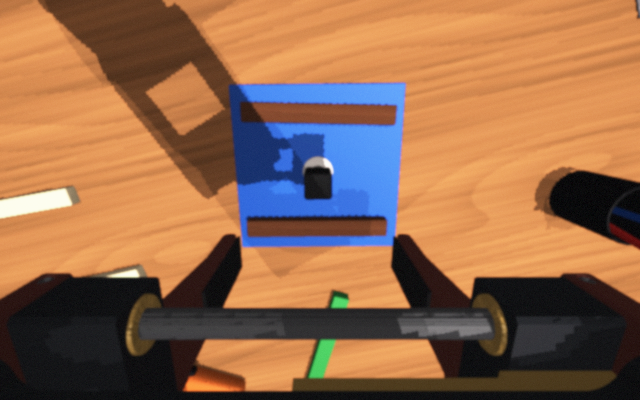

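View pics/w2.png

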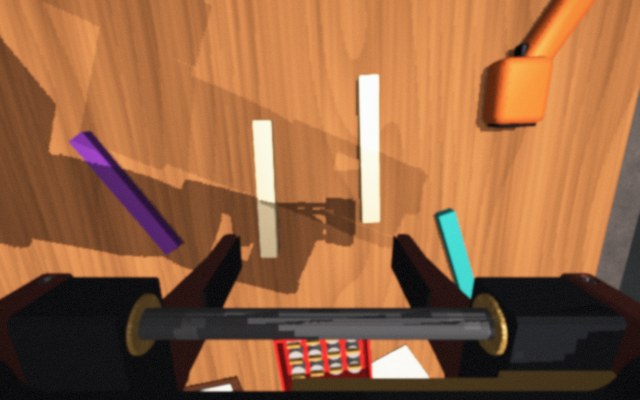

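Wrist view 1: board about (235..405, 83..247), dark slats horizontal at rows 113 and 227 (so the carrier's x axis is at yaw ≈77.6°), head top at about (318,184). Wrist view 2: the two pale slats at (265,187) and (369,148) with free space around them. Next I'll pick and place the first one.

```bash
cat >> h.py <<'E'
C=np.array([510.5,167.]); YC=77.6
def pick(xy,ang):
    q=down(ang); env.reach([*xy,200],q); env.move_l([*xy,85],rate=120); set_gripper(10)
    s=env.read_state(); print("width",s["width"],"gf",s["grip_force"],s["tool_pos"])
    env.move_l([*xy,260],rate=150)
def place(sgn,C=C,YC=YC,d=(0,0)):
    a=np.radians(YC); xy=C+sgn*75*np.array([np.cos(a),np.sin(a)])+d
    env.reach([*xy,260],down(YC+90)); env.move_l([*xy,122],rate=110); env.hold(.2)
    print("touch",env.move_l([*xy,111],rate=15,f_stop=3),env.read_state()["tool_pos"],env.read_state()["width"])
    set_gripper(48); env.hold(.2); env.move_l([*xy,260],rate=120)
E
python3 - <<'E'
from h import *
p=viewer.camera_params("wrist");P=np.load("w1.npz")["P"];print("head",back(p,P,[318.5,184.5],98))
pick((462.9,-260.5),87.4); print(env.read_state()["width"])
place(+1)
print(env.read_state()["time_s"])
env.hold(.2)
p,P,im=cam("wrist"); cv2.imwrite("pics/w3.png",im); np.savez("w3.npz",P=P)
for b in blobs(im,*PALE,800): print("pale",b.mean(0),*rect(back(p,P,b,46)))
E
```

```text
head [[507.98896865 168.75899368]]
width 23.860000775408178 gf 29.99944657087326 [ 462.88362777 -260.48849338   84.97172091]
24.074988131042
touch True [526.5652219  240.22679893 112.97761308] 23.94109902297732
15.575
pale [313.05602241 216.71988796] [550.30475 235.45021] -12.384168 [np.float32(25.117065), np.float32(143.91562)]
```

View pics/w3.png

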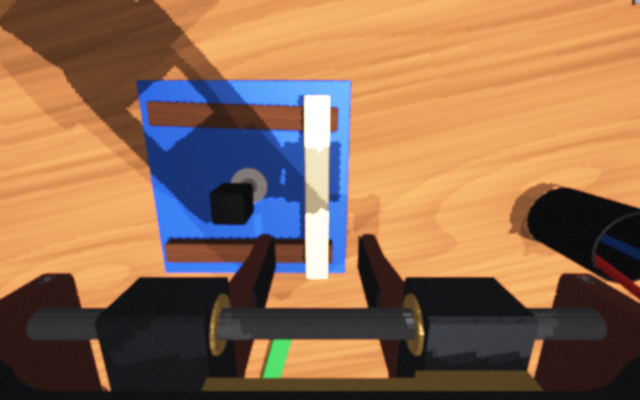

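The first slat lies across both dark slats (columns 304-329, rows 95-278), square to them, and the post head is at (232,203). Now the second one.

```bash
python3 - <<'E'
from h import *
pick((601.8,-215.3),90.9)
place(-1,C=np.array([509.5,167.7])); env.reach([509.5,167.7,330],down(167.6)); env.hold(.3)
print(env.read_state()["time_s"])
p,P,im=cam("wrist"); cv2.imwrite("pics/w4.png",im); np.savez("w4.npz",P=P)
for b in blobs(im,*BLUE,500): print("blue",b.mean(0),*rect(back(p,P,b,10)))
for b in blobs(im,*PALE,800): print("pale",b.mean(0),*rect(back(p,P,b,46)))
E
```

```text
width 23.837452439515033 gf 30.000721514225006 [ 602.02990289 -215.3785144    85.45530295]
touch True [493.36180407  94.44188284 113.36023878] 23.78468444752502
26.825
blue [316.03296703 243.5       ] [608.3051  145.52615] 77.53976 [np.float32(10.884802), np.float32(122.06747)]
blue [316.41397849 172.13172043] [511.27496 167.55591] 77.16193 [np.float32(127.23442), np.float32(129.78996)]
blue [316.67287785 145.02587992] [508.88702 167.43726] 77.54007 [np.float32(214.4921), np.float32(216.02905)]
pale [255.95906433 166.66666667] [491.52075  96.9225 ] -13.315477 [np.float32(25.8385), np.float32(182.18434)]
```

View pics/w4.png

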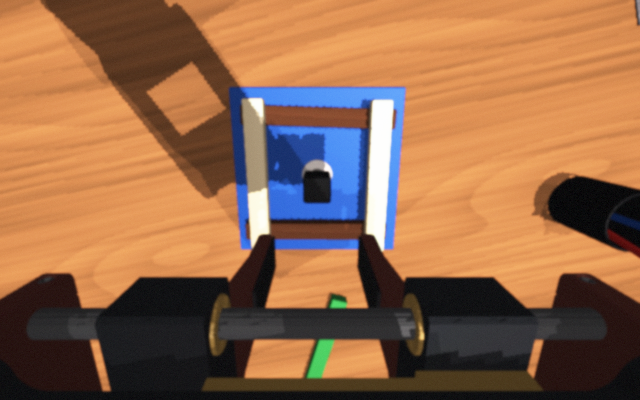

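Both slats lie square on the dark pair (left at columns 243-270, right at 366-394), and the head top is at about (317,187). Now I'll grip the head and lift.

```bash
python3 - <<'E'
from h import *
p=viewer.camera_params("wrist");P=np.load("w4.npz")["P"];h=back(p,P,[317,187.5],98)[0];print("head",h)
xy=(h+[509,167.6])/2
set_gripper(70); q=down(167.6)
env.move_l([*xy,240],rot=q,rate=120)
print("hit",env.move_l([*xy,140],rate=60,f_stop=8),env.read_state()["tool_pos"])
set_gripper(10); s=env.read_state(); print(s["width"],s["grip_force"],s["force"])
env.hold(.4); env.move_l([*xy,170],rate=25); env.hold(.2); env.move_l([*xy,240],rate=40); env.hold(1)
s=env.read_state(); print(s["width"],s["grip_force"],s["force"],s["wrist_torque"],s["tool_pos"],s["time_s"])
a=viewer.camera("side")[90:330,180:460]; b=viewer.camera("scene")[60:300,220:500]
cv2.imwrite("pics/lift.png",cv2.resize(np.hstack([a,b]),(800,343),interpolation=cv2.INTER_CUBIC))
E
```

```text
head [507.01986415 168.40584426]
hit False [508.18795745 168.05001763 140.31694589]
29.839229406253573 29.99933749437332 [-1.0691414  -1.43065362  0.53561343]
29.8940661249415 29.997715651988983 [-0.33726981 -0.45089491 -6.10751664] [ 0.01059967 -0.13507344  0.01739132] [507.99391722 167.99829773 239.98755652] 35.7
```

View pics/lift.png

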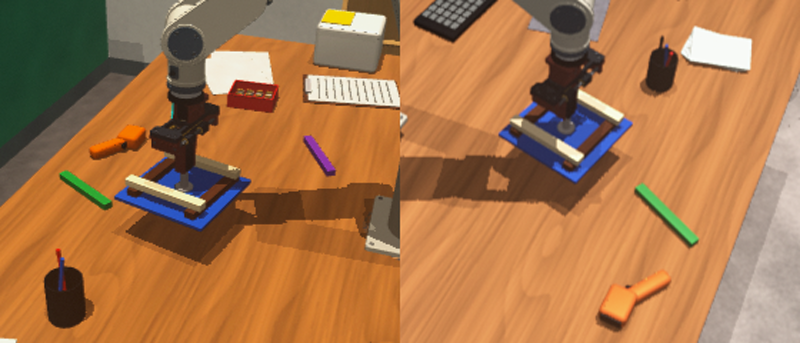

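The carrier is held level, about 10 cm up, with all four slats in place (left panel around (185,195), right panel around (565,135)). The bystanders haven't moved.

```bash
python3 - <<'E'
from h import *
env.hold(.3); print(workorder.sign_off())
E
```

```text
the job is handed in; nothing more can be done
None
```

Both pale slats lie crosswise on the dark pair, and I handed the job in with the carrier held by its post head about 10 cm up, level and steady, all four slats aboard; the sign-off returned no verdict.

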